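Check the shoe gap of a slide guide with the feeler gauge that drags

ROBOT

A 6-joint arm with a two-finger parallel gripper is mounted at the origin on a cart in front of the work surface, level with it; the furniture and walls round the work are solid. World frame = base frame: x ahead of the robot, y to its left, z up, the work surface at z = 0. Lengths are in mm, angles in rad, forces in N, time in s.
With the tool pointing down it reaches from about 350 to 875 mm from the base axis. Payload 4.2 kg.
Tool frame: the origin (TCP) lies where the fingers leave the gripper's body, on its centre line; the fingertips stand 73 mm ahead of it and the grasp point (between the pads) lies 54 mm ahead of it (r.finger_overhang is the distance from the TCP to the fingertips, in mm); z points along the fingers, x is the direction in which the jaws open and shut, and the axes are right-handed (so a half turn about z gives the same grasp; the last joint's range is limited). The gripper opens to 85 mm and grips with 20 to 120 N. Pads are 22 mm wide; open, the fingers measure 114 mm over their backs; the gripper's body (76 mm by 85 mm) begins 54 mm behind the grasp point. The pads swing forward as they close: fully open they stand 13 mm farther back than shut.
Start: joints at [-0.47, 0.385, 0.008, 0, -1.194, -0.259], TCP at [466.152, -416.295, 303.912] pointing down, gripper open.
Joint ranges: [-3.14, 3.14], [-1.21, 2.06], [-1.07, 1.41], [-3.16, 2.05], [-2.99, -0.16], [-3.1, 3.1]. Speed limits (rad/s): [2.79, 2.79, 3.14, 3.14, 3.14, 3.14].

INTERFACE

Orientations are given as a unit quaternion [w, x, y, z].
In Python, from bench import monitor, camera, r gives the robot as it stands.
- The arm moves only by the tool send_rows, never from a script. Its arguments are lists of equal length, an entry for each row: "xyz": the shift along the tool's x, y, z in cm, a list of three; "yaw": the turn about the tool's z in rad; "gripper": the finger opening in cm, from 0 to 8.54. A call has 1 to 12 rows; each row is the pose to reach, as a shift and turn from the pose commanded when the call began, along the tool's axes at that moment; what a row does not reach only later rows make up. A row lasts 1/8 s, in which the tool goes at most 62.5 mm and 10.7 degrees, less where a joint would pass 70% of its speed; a pose out of reach is approached as far as the arm can. A call with a gripper value outside its range is refused whole. The fingers move at their own pace and stop on an object; "grip_force" is the grip in N (left out, the last holds). Time passes only in rows, so rows that repeat a pose let the fingers close. It gives the time, the measured TCP pose, the force and the opening at its end, in the units of the state.
- monitor.state(): the state, without advancing time (a new reading comes with each control period).
- camera(name): name is "scene" or "side" or "wrist"; returns a dict with "frame" (480x640x3 uint8, red, green, blue), "fx", "fy", "cx", "cy" (pixels), "distortion" ([k1, k2, p1, p2, k3] as OpenCV has them; the pictures are not rectified), "R" (3x3) and "t" (3): a world point X has camera coordinates R X + t. Camera axes: x right, y down, z forward; pixel columns grow to the right and rows downward; lengths in mm; the calibration is good to about 2 mm. A picture is of the moment at which its call begins. There is no depth.
- r.finish_job(): hands the job in, once; it reports no verdict.
The state is a dict: "time": time; "joint_pos": joint angles; "joint_vel": joint speeds; "joint_efforts": joint torques, N m; "tool_pos": TCP position; "ee_rot": TCP orientation; "wrist_force": force on the tool from outside, world axes, zero at the start; "moment": the same for the moment, N m; "opening": finger opening in mm.
Only numpy, scipy, OpenCV 4.12 (cv2) and the standard library are available. Lean on these libraries where they do the work, as an engineer would, in place of code of your own. Each camera call takes 0.05 s, during which the arm holds its last target. There are 200 camera calls.

TASK

Check the gap between the two sprung steel shoes of the slide guide with the feeler gauges: take the one whose blade goes in with a drag (one slips in loose, another is too thick to enter). Keeping it low over the bench, slide it endways, nose first, in at the flared end until its handle comes up to the guide, and leave it there, upright on the bench. Leave the other two gauges where they stand.

Things in the scene. Friction and masses are not known exactly. Their poses are not given: they have to be found in the camera images.
- guide: fixed guide: base plate 6 mm thick, two bright upright shoes 80 long, 42 high between dark brackets. Gap 12 mm at rest; each shoe yields 5 mm outward (spring 3 N + 0.6 N/mm). Origin on the bench midway between the shoes; x along the gap, inward: flared mouth (28 mm wide narrowing over 15 mm, plate edge) at x = -40, far end +40 mm; z up. Gauge home (handle front at the mouth): its origin at x = -70, y = 0, x axes parallel.
- gauge_slim: gauge with the thinnest blade: black handle block 60 long, 34 wide, 45 mm high standing on the bench; in front of it an upright steel blade 7 mm thick, 80 long, 24 high (14 to 38 mm above the bench), round-nosed. Origin: centre of the handle's underside; x points to the nose (handle front x = 30 mm, nose x = 110 mm), z up. 0.3 kg; grasp the handle from above across its 34 mm width.
- gauge_middle: gauge with the middle blade: black handle block 60 long, 34 wide, 45 mm high standing on the bench; in front of it an upright steel blade 15 mm thick, 80 long, 24 high (14 to 38 mm above the bench), round-nosed. Origin: centre of the handle's underside; x points to the nose (handle front x = 30 mm, nose x = 110 mm), z up. 0.3 kg; grasp the handle from above across its 34 mm width.
- gauge_thick: gauge with the thickest blade: black handle block 60 long, 34 wide, 45 mm high standing on the bench; in front of it an upright steel blade 26 mm thick, 80 long, 24 high (14 to 38 mm above the bench), round-nosed. Origin: centre of the handle's underside; x points to the nose (handle front x = 30 mm, nose x = 110 mm), z up. 0.3 kg; grasp the handle from above across its 34 mm width.

How it is judged (in metres and radians):
On the way:
1. the nose of the middle gauge is part of the way into the gap (15 to 55 mm), low over the bench, and the shoes drag on it (x of gauge_middle in the frame of guide between -0.135 and -0.095 m and y of gauge_middle in the frame of guide between -0.02 and 0.02 m and height (world z) of gauge_middle below 0.03 m and contact force between gauge_middle and guide above 0.8 N), for 0.05 s.
At the end, for the whole second after the job is handed in: The middle gauge is at rest with its blade gripped between the shoes: handle front within 20 mm of the mouth end, handle within 12 mm of the gap's centre line and 10 degrees of its direction and of upright, underside under 15 mm above the bench. The other gauges have moved under 30 mm (x of gauge_middle in the frame of guide between -0.09 and -0.06 m and y of gauge_middle in the frame of guide between -0.012 and 0.012 m and angle between the x axis of gauge_middle and the x axis of guide, either way round below 0.18 rad and angle between gauge_middle's own z axis and vertical below 0.18 rad and height (world z) of gauge_middle below 0.015 m and contact force between gauge_middle and guide above 0.8 N and linear speed of gauge_middle below 0.02 m/s); the robot touches nothing.
It fails at once if the slim gauge is moved by more than 30 mm (distance of gauge_slim from where it was at the start of the episode above 0.03 m).
It fails at once if the thick gauge is moved by more than 30 mm (distance of gauge_thick from where it was at the start of the episode above 0.03 m).
It also fails if it takes over 40 s, if anything falls off the work surface, if the arm or the gripper's body presses on something with over 40 N, if the wrist force passes 120 N, or if a joint passes its speed limit or range.

## Working session

There is one attempt and no reset: what is moved stays moved. The work goes in short steps, Python scripts to look and compute and a tool call to move; the robot and the scene stay as the last step left them, time stands still between calls to the robot, and variables do not carry over. Pictures are saved under pics/ and viewed, about 8 in all and at most 12, crops included, and the job is handed in when it is done.

Besides the shell and the picture viewer there is one more tool, called after "Call:" as a command line: name --pt "numbers of a row" for each row, then --argument value for the rest. send_rows: Moves the arm, as the interface text tells. Its arguments: {"type":"object","properties":{"xyz":{"type":"array"},"yaw":{"type":"array"},"gripper":{"type":"array"},"grip_force":{"type":"number"}},"required":["xyz","yaw","gripper"]}

```bash
mkdir -p pics
cat > h.py <<'E'
import numpy as np, cv2
from bench import monitor, camera, r
def snap(n,f):
    c=camera(n); cv2.imwrite('pics/'+f,c['frame'][:,:,::-1]); np.savez('pics/'+f+'.npz',**c); return c
def ray(c,uv,z):
    K=np.array([[c['fx'],0,c['cx']],[0,c['fy'],c['cy']],[0,0,1.]])
    p=cv2.undistortPoints(np.array(uv,float).reshape(-1,1,2),K,np.array(c['distortion'],float)).reshape(-1,2)
    R=np.array(c['R']);t=np.array(c['t']); o=-R.T@t
    d=np.c_[p,np.ones(len(p))]@R
    return o+d*((z-o[2])/d[:,2])[:,None]
E
python3 - <<'E'
from h import *
a=snap('scene','s1.png');b=snap('side','d1.png');print(monitor.state())
for c in(a,b):print(-np.array(c['R']).T@np.array(c['t']))
E
```

```text
{'time': 0.1, 'joint_pos': array([-4.70417132e-01,  3.85511176e-01,  6.75034877e-03, -4.26393810e-04,
       -1.19401027e+00, -2.58599793e-01]), 'joint_vel': array([-7.53764496e-04, -1.47807368e-03,  2.49089258e-03, -8.56369558e-05,
       -9.77206806e-04, -1.68197289e-04]), 'joint_efforts': array([-6.92602771e-04, -3.93318450e+01,  1.88930798e+01,  4.19796377e+00,
       -2.63075417e-03,  2.53436653e-06]), 'tool_pos': array([ 465.87415338, -416.06529772,  302.90833025]), 'ee_rot': array([-9.60904413e-04,  3.56563384e-01,  9.34270592e-01,  3.01430915e-04]), 'wrist_force': array([-0.05729346,  0.05617367, -0.01919369]), 'moment': array([0.07290818, 0.0037856 , 0.0286726 ]), 'opening': 85.42831453368932}
[ 53.35254641 558.02202608 854.84354167]
[ 165.72129814 -561.34887205  575.79359744]
```

View pics/s1.png

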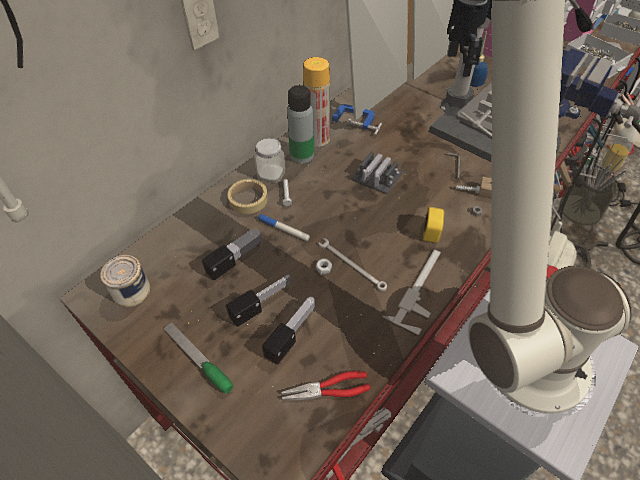

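View pics/d1.png

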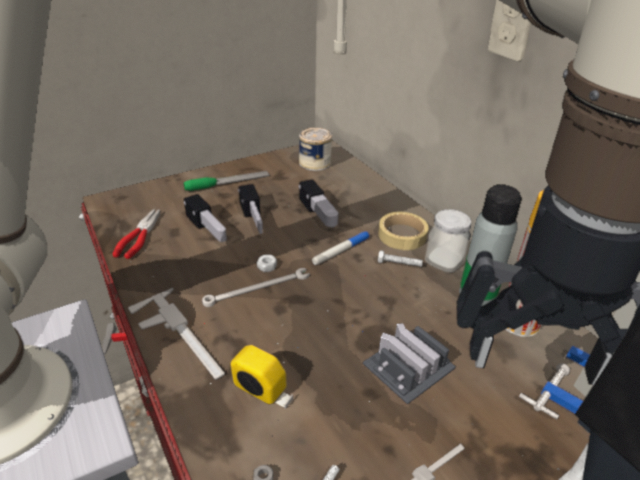

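The scene view shows three gauges with handles near (218,262), (243,306) and (280,343), and the guide near (378,172). In the side view they are at (310,190), (248,195), (197,208), with the guide at (408,362). I'll enlarge both to identify them.

Run:
```python
import cv2,numpy as np
s=cv2.imread('pics/s1.png');d=cv2.imread('pics/d1.png')
def z(i,x,y,w,h,W,H):return cv2.resize(i[y:y+h,x:x+w],(W,H),interpolation=cv2.INTER_CUBIC)
top=np.hstack([z(s,195,220,130,150,390,450)[:300+150],z(d,175,165,175,90,410,210).repeat(1,0) if 0 else np.vstack([z(d,175,165,170,90,410,217),z(s,340,140,80,60,311,233)[:, :311].copy() if 0 else cv2.copyMakeBorder(z(s,345,140,70,60,271,233),0,0,0,139,cv2.BORDER_CONSTANT)])])
cv2.imwrite('pics/c1.png',top)
cv2.imwrite('pics/c2.png',z(d,350,310,120,100,720,600))
```

```text
(no output)
```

View pics/c1.png

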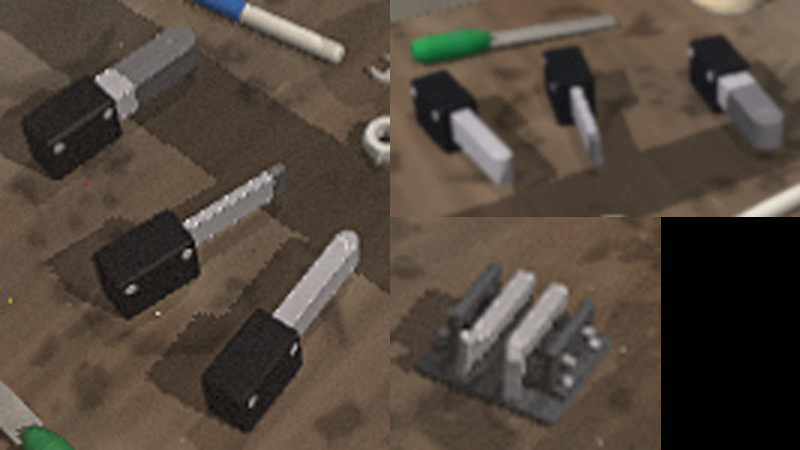

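View pics/c2.png

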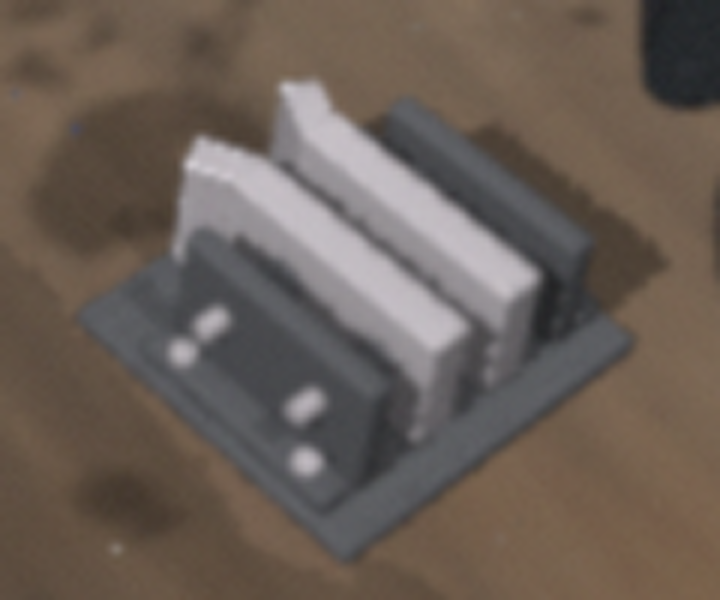

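The gauge at scene (290,330) / side (205,215) is the middle one: its blade is clearly between the slim gauge (scene (258,298)) and the thick one (scene (232,255)). The guide's flare faces upper-left in the side view, towards the gauges. Crop corners are converted to positions below.

Run:
```python
from h import *
s=np.load('pics/s1.png.npz');d=np.load('pics/d1.png.npz')
np.set_printoptions(precision=1,suppress=True)
S=lambda p:np.array(p)/3.+[195,220]
G=lambda p:np.array(p)/6.+[350,310]
D=lambda p:np.array(p)*170/410.+[175,165]
D=lambda p:np.array(p)*[170/410.,90/217.]+[175,165]
h=ray(s,S([(203,375),(255,310),(300,343),(250,405)]),45);print('handle top',h,h.mean(0))
print('nose',ray(s,S([(349,235)]),38),ray(d,D([(505-390,172)]),38))
pl=ray(d,G([(80,318),(348,558),(632,340)]),6);print('plate',pl,'centre',(pl[0]+pl[2])/2)
for z in(42,48):
  q=ray(d,G([(430,345),(470,325),(505,300),(542,280),(240,160),(265,155),(305,145),(328,138),(192,140),(320,83)]),z);print(z,q)
  c0=(q[1]+q[2])/2;c1=(q[5]+q[6])/2;print(c0,c1,np.arctan2(*(c0-c1)[[1,0]]))
# slim / thick handle tops, side nose
print('slim',ray(s,S([(95,258),(178,212),(198,250),(120,300)]),45).mean(0),'nose',ray(s,S([(277,168)]),38))
print('thick',ray(s,S([(25,125),(90,78),(118,105),(45,155)]),45).mean(0))
```

```text
handle top [[405.9 315.6  45. ]
 [412.1 263.1  45. ]
 [375.3 262.2  45. ]
 [370.7 311.8  45. ]] [391.  288.2  45. ]
nose [[405.8 181.2  38. ]] [[397.7 161.4  38. ]]
plate [[ 472.3 -180.7    6. ]
 [ 485.7 -266.8    6. ]
 [ 583.  -251.3    6. ]] centre [ 527.6 -216.     6. ]
42 [[ 516.3 -249.5   42. ]
 [ 527.7 -249.4   42. ]
 [ 539.3 -247.7   42. ]
 [ 550.5 -247.4   42. ]
 [ 512.6 -183.5   42. ]
 [ 518.7 -185.2   42. ]
 [ 528.9 -187.2   42. ]
 [ 535.1 -188.1   42. ]
 [ 506.4 -172.7   42. ]
 [ 544.6 -172.6   42. ]]
[ 533.5 -248.6   42. ] [ 523.8 -186.2   42. ] -1.415693020313433
48 [[ 512.4 -253.    48. ]
 [ 523.7 -252.9   48. ]
 [ 535.1 -251.3   48. ]
 [ 546.2 -250.9   48. ]
 [ 508.7 -187.8   48. ]
 [ 514.7 -189.4   48. ]
 [ 524.8 -191.4   48. ]
 [ 530.9 -192.3   48. ]
 [ 502.6 -177.1   48. ]
 [ 540.3 -177.    48. ]]
[ 529.4 -252.1   48. ] [ 519.8 -190.4   48. ] -1.4156930203134346
slim [492.1 277.4  45. ] nose [[477.7 172.   38. ]]
thick [613.6 234.   45. ]
```

Call:
send_rows --pt "2 3 0" --pt "4.5 7 0" --pt "7 11 0" --pt "9 14.5 0" --pt "10.5 16.5 0" --pt "10.8 17.2 0" --pt "10.8 17.2 0" --yaw '[-0.15, -0.3, -0.45, -0.6, -0.75, -0.86, -0.86]' --gripper '[8.54, 8.54, 8.54, 8.54, 8.54, 8.54, 8.54]'

```text
time: 0.98
tool_pos: [500.2, -215.4, 303.6]
ee_rot: [-0.0, -0.065, 0.998, 0.0]
wrist_force: [-0.1, 0.1, 1.0]
opening: 85.5
```

Run:
```python
from h import *
c=snap('wrist','w1.png');print(monitor.state()['tool_pos'],monitor.state()['ee_rot'],-c['R'].T@c['t'])
```

```text
[ 500.09178603 -215.88373464  303.62781754] [-3.03395728e-04 -6.47673710e-02  9.97900337e-01  1.11621825e-04] [ 510.56979641 -293.73627801  374.71972435]
```

View pics/w1.png

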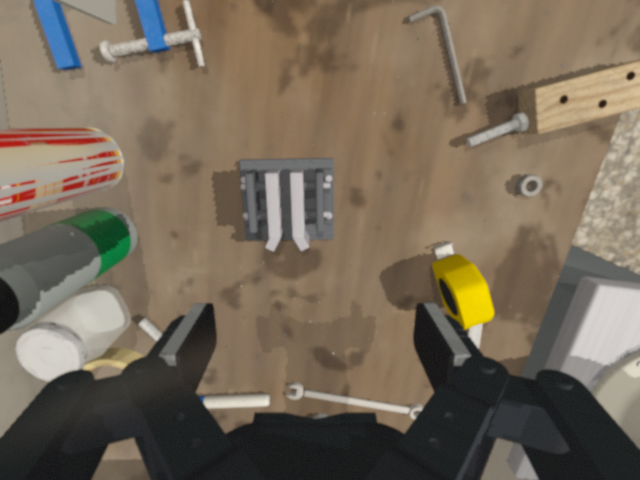

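The wrist view shows the guide at (287,200), its flared mouth (bottom, v≈248) facing the gripper and the shoes nearly vertical in the picture. I'll measure the gap line here.

Run:
```python
from h import *
np.set_printoptions(precision=1,suppress=True)
c=np.load('pics/w1.png.npz');f=c['frame']
m=(f.min(2)>135).astype(np.uint8)
P=[]
for v in range(178,230,6):
    row=np.where(m[v,255:315])[0]+255
    sp=np.split(row,np.where(np.diff(row)>3)[0]+1);print(v,[(a[0],a[-1]) for a in sp if len(a)])
    sp=[a for a in sp if len(a)>4]
    if len(sp)==2:P.append(((sp[0][-1]+sp[1][0]+0.)/2,v))
q=ray(c,P,42);print(q)
k=np.polyfit(q[:,1],q[:,0],1);print('x at y=-216',np.polyval(k,-216),'dir',np.arctan2(-1,-k[0]))
cor=ray(c,[(240,159),(333,158),(333,239.5),(242,241)],6);print(cor,cor.mean(0))
print('flare tips',ray(c,[(266,249),(280,247),(297,248),(310,247)],42),'far',ray(c,[(265,172),(303,171)],42))
```

```text
178 [(np.int64(265), np.int64(278)), (np.int64(290), np.int64(302))]
184 [(np.int64(266), np.int64(278)), (np.int64(291), np.int64(303))]
190 [(np.int64(266), np.int64(279)), (np.int64(291), np.int64(303))]
196 [(np.int64(267), np.int64(279)), (np.int64(291), np.int64(303))]
202 [(np.int64(267), np.int64(279)), (np.int64(291), np.int64(303))]
208 [(np.int64(267), np.int64(279)), (np.int64(292), np.int64(303))]
214 [(np.int64(268), np.int64(280)), (np.int64(292), np.int64(304))]
220 [(np.int64(268), np.int64(280)), (np.int64(292), np.int64(303))]
226 [(np.int64(268), np.int64(280)), (np.int64(292), np.int64(304))]
[[ 533.9 -243.1   42. ]
 [ 532.8 -237.4   42. ]
 [ 531.7 -231.7   42. ]
 [ 531.1 -225.8   42. ]
 [ 530.5 -219.9   42. ]
 [ 529.4 -213.9   42. ]
 [ 528.3 -207.9   42. ]
 [ 527.6 -201.8   42. ]
 [ 527.  -195.6   42. ]]
x at y=-216 529.7114390784719 dir -1.4256461490817356
[[ 584.2 -251.3    6. ]
 [ 487.7 -265.1    6. ]
 [ 474.5 -176.2    6. ]
 [ 576.2 -161.     6. ]] [ 530.6 -213.4    6. ]
flare tips [[ 544.8 -168.5   42. ]
 [ 530.7 -172.6   42. ]
 [ 513.3 -173.7   42. ]
 [ 500.2 -176.6   42. ]] far [[ 552.5 -246.4   42. ]
 [ 516.6 -252.1   42. ]]
```

Call:
send_rows --pt "0.2 3 0" --pt "0.6 8 0" --pt "1 14 0" --pt "1.5 20 0" --pt "2 26 0" --pt "2.5 32 0" --pt "3 38 0" --pt "3.5 43.5 0" --pt "4 48 0" --pt "4.3 51 0" --pt "4.3 51.4 0" --pt "4.3 51.4 0" --yaw '[0, 0, 0, 0, 0, 0, 0, 0, 0, 0, 0, 0]' --gripper '[8.54, 8.54, 8.54, 8.54, 8.54, 8.54, 8.54, 8.54, 8.54, 8.54, 8.54, 8.54]'

```text
time: 2.52
tool_pos: [390.6, 287.3, 303.6]
ee_rot: [-0.0, -0.065, 0.998, -0.0]
wrist_force: [-0.0, -0.2, 0.5]
opening: 85.2
```

Run:
```python
from h import *
c=snap('wrist','w2.png');print(monitor.state()['tool_pos'],monitor.state()['ee_rot'])
```

```text
[390.64205679 286.95444003 303.71207963] [-2.66768052e-04 -6.45697479e-02  9.97913119e-01 -2.89754136e-04]
```

View pics/w2.png

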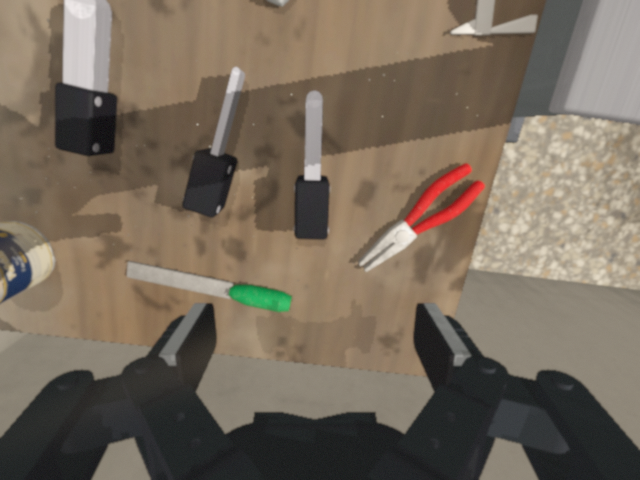

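The middle gauge is at (312,160): nose (314,95), handle black block u 295–329, v 177–239. Slim is at (222,150), about 90 px to the left.

Run:
```python
from h import *
np.set_printoptions(precision=1,suppress=True)
c=np.load('pics/w2.png.npz');f=c['frame']
m=(f.max(2)<55).astype(np.uint8);m[:165]=0;m[250:]=0;m[:,:275]=0;m[:,350:]=0
for v in range(176,242,8):
    x=np.where(m[v])[0]; print(v,x.min() if len(x) else None,x.max() if len(x) else None)
b=(f.min(2)>110).astype(np.uint8)
C=[]
for v in range(100,172,10):
    x=np.where(b[v,295:335])[0]+295; print('b',v,x.min(),x.max()); C.append(((x.min()+x.max())/2,v))
q=ray(c,C,38);k=np.polyfit(q[:,1],q[:,0],1);print(q,'dir',np.arctan2(-1,-k[0]),'x at 288',np.polyval(k,288))
ys=np.where(m[:,312])[0];print(ys.min(),ys.max())
print(ray(c,[(296,238.5),(328,238.5)],45),ray(c,[(314,92)],38))
```

```text
176 299 302
184 296 327
192 296 327
200 295 327
208 295 326
216 295 325
224 295 325
232 295 325
240 None None
b 100 306 322
b 110 305 322
b 120 306 322
b 130 305 321
b 140 305 320
b 150 305 320
b 160 304 321
b 170 304 322
[[404.7 186.1  38. ]
 [404.1 194.6  38. ]
 [402.5 203.2  38. ]
 [402.3 212.1  38. ]
 [401.6 221.1  38. ]
 [400.4 230.1  38. ]
 [399.3 239.4  38. ]
 [397.6 248.7  38. ]] dir -1.4634887922875848 x at 288 393.89712382207085
182 237
[[405.9 317.7  45. ]
 [374.  313.5  45. ]] [[405.6 179.4  38. ]]
```

Call:
send_rows --pt "-0.24 0 4" --pt "-0.24 0 9" --pt "-0.24 0 14" --pt "-0.24 0 18" --pt "-0.24 0 21" --pt "-0.24 0 22.3" --pt "-0.24 0 22.3" --pt "-0.24 0 22.3" --pt "-0.24 0 22.3" --pt "-0.24 0 22.3" --pt "-0.24 0 22.3" --yaw '[0.014, 0.014, 0.014, 0.014, 0.014, 0.014, 0.014, 0.014, 0.014, 0.014, 0.014]' --gripper '[6, 6, 6, 6, 6, 6, 6, 2.5, 2.5, 2.5, 2.5]' --grip_force 60

```text
time: 3.95
tool_pos: [393.5, 289.0, 82.4]
ee_rot: [0.001, -0.059, 0.998, 0.001]
wrist_force: [-0.4, -0.6, 7.1]
opening: 33.2
```

Call:
send_rows --pt "0 0 -3" --pt "0 0 -7" --pt "-0.3 -2 -9.5" --pt "-1.2 -6.5 -10" --pt "-2.3 -12 -10" --pt "-3.5 -18 -10" --pt "-4.7 -24 -10" --pt "-5.9 -29.5 -10" --pt "-6.7 -33.5 -10" --pt "-7 -35.3 -10" --pt "-7 -35.5 -10" --pt "-7 -35.5 -10" --yaw '[0, 0, 0, 0, -0.01, -0.02, -0.033, -0.033, -0.033, -0.033, -0.033, -0.033]' --gripper '[2.5, 2.5, 2.5, 2.5, 2.5, 2.5, 2.5, 2.5, 2.5, 2.5, 2.5, 2.5]'

```text
time: 5.45
tool_pos: [503.1, -55.9, 180.6]
ee_rot: [-0.001, -0.075, 0.997, 0.0]
wrist_force: [0.3, 0.5, -3.0]
opening: 33.8
```

Run:
```python
from h import *
c=snap('wrist','w3.png');print(monitor.state()['tool_pos'],monitor.state()['ee_rot'])
```

```text
[503.18542015 -55.61278619 180.69363677] [-3.74998634e-04 -7.51607745e-02  9.97171346e-01  1.53709129e-04]
```

View pics/w3.png

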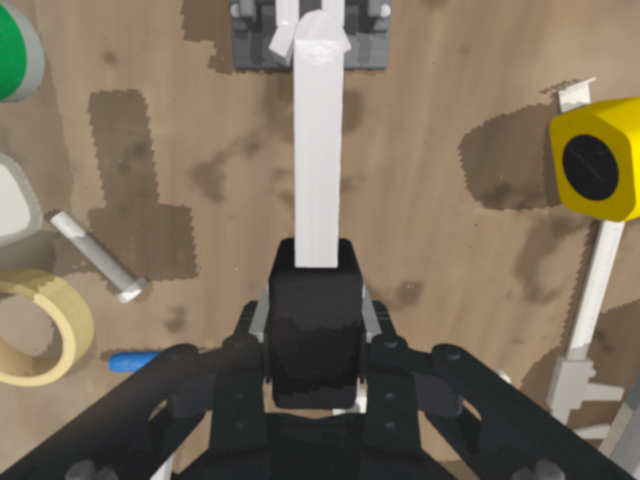

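The gauge is held straight: blade centre from (318,45) to (317,265), pointing at the guide mouth (311,45). Now I'll fit the blade line at its lifted height.

Run:
```python
from h import *
np.set_printoptions(precision=2,suppress=True)
c=np.load('pics/w3.png.npz');f=c['frame']
b=(f.min(2)>140).astype(np.uint8);C=[];E=[]
for v in range(75,235,15):
    x=np.where(b[v,280:360])[0]+280; C.append(((x.min()+x.max())/2,v));E+=[(x.min(),v),(x.max()+1,v)]
q=ray(c,C,136.3);e=ray(c,E,136.3);k=np.polyfit(q[:,1],q[:,0],1)
print(C,'thick',np.linalg.norm(e[1::2]-e[::2],axis=1))
th=np.arctan2(-1,-k[0]);u=np.array([np.cos(th),np.sin(th)]);nose=ray(c,[(320,10)],136.3)[0,:2]
q0=np.array([np.polyval(k,-100),-100]);n=np.array([-u[1],u[0]])
org=q0+u*((nose-q0)@u-110)
g=np.array([529.5,-213.5]);a=-1.418;U=np.array([np.cos(a),np.sin(a)]);N=np.array([-U[1],U[0]])
print('dir',th,'nose',nose,'origin',org,'in guide',(org-g)@U,(org-g)@N,'dth',th-a)
s=monitor.state();qq=s['ee_rot'];psi=2*np.arctan2(qq[2],qq[1]);ex=np.array([np.cos(psi),np.sin(psi)]);ey=np.array([np.sin(psi),-np.cos(psi)])
print('psi',psi,psi-1.5*np.pi,'shift to guide axis x=-160, tool mm',[(g-160*U-org)@ex,(g-160*U-org)@ey],'along U',U@ex,U@ey)
```

```text
[(np.float64(318.5), 75), (np.float64(318.0), 90), (np.float64(318.0), 105), (np.float64(317.5), 120), (np.float64(317.5), 135), (np.float64(317.0), 150), (np.float64(317.0), 165), (np.float64(316.5), 180), (np.float64(317.0), 195), (np.float64(316.5), 210), (np.float64(316.5), 225)] thick [15.27 15.15 15.34 15.22 15.41 15.29 15.49 15.36 15.23 15.1  15.31]
dir -1.432151909336229 nose [ 518.27 -166.03] origin [503.34 -57.05] in guide -158.61260701175206 -2.043737794770832 dth -0.014151909336229007
psi 3.292056107178136 -1.4203328732065539 shift to guide axis x=-160, tool mm [np.float64(-2.04049562446543), np.float64(1.3921569897650403)] along U -0.0023328710905230797 -0.9999972788525352
```

Call:
send_rows --pt "-0.2 0 3" --pt "-0.2 0 6.5" --pt "-0.2 0 9" --pt "-0.2 0 9.6" --pt "-0.2 0 9.6" --pt "-0.2 -1 9.6" --pt "-0.2 -2 9.6" --pt "-0.2 -2.7 9.6" --pt "-0.2 -3.4 9.6" --pt "-0.2 -4 9.6" --pt "-0.2 -4.5 9.6" --pt "-0.2 -4.5 9.6" --yaw '[-0.008, -0.008, -0.008, -0.008, -0.008, -0.008, -0.008, -0.008, -0.008, -0.008, -0.008, -0.008]' --gripper '[2.5, 2.5, 2.5, 2.5, 2.5, 2.5, 2.5, 2.5, 2.5, 2.5, 2.5, 2.5]'

```text
time: 7.0
tool_pos: [512.6, -101.0, 85.2]
ee_rot: [0.0, -0.079, 0.997, -0.0]
wrist_force: [-0.6, -0.1, -4.4]
opening: 33.3
```

Run:
```python
from h import *
c=snap('wrist','w4.png');s=monitor.state();print(s['tool_pos'],s['ee_rot'],s['wrist_force'])
```

```text
[ 512.56223785 -100.93498456   85.14538523] [ 2.85687964e-04 -7.86687431e-02  9.96900766e-01 -1.04740086e-04] [-0.11550584 -0.72410111 -3.71053462]
```

View pics/w4.png

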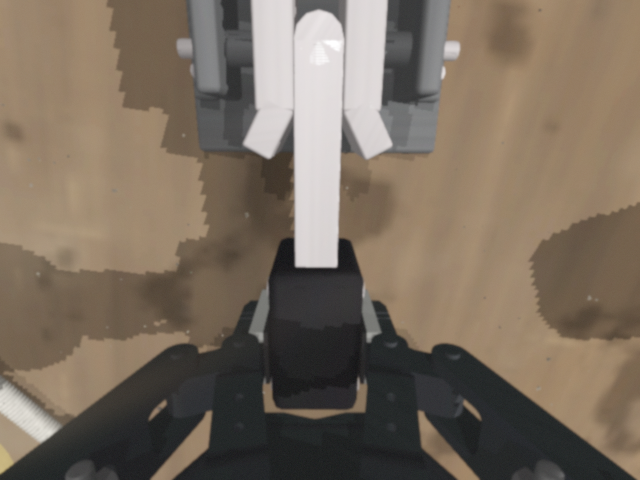

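The wrist view shows the nose (319,12) between the shoes, centred and with the shoe faces against the blade (u≈294 and 343). The handle front is clear of the mouth at v≈155. I'll push the rest of the way.

Call:
send_rows --pt "0 -0.7 0" --pt "0 -1.4 0" --pt "0 -2.1 0" --pt "0 -2.8 0" --pt "0 -3.5 0" --pt "0 -4 0" --pt "0 -4.2 0" --pt "0 -4.2 0.1" --pt "0 -4.2 0.2" --pt "0 -4.2 0.25" --pt "0 -4.2 0.25" --yaw '[0, 0, 0, 0, 0, 0, 0, 0, 0, 0, 0]' --gripper '[2.5, 2.5, 2.5, 2.5, 2.5, 2.5, 2.5, 2.5, 2.5, 2.5, 2.5]'

```text
time: 8.43
tool_pos: [518.3, -138.6, 84.7]
ee_rot: [-0.0, -0.079, 0.997, 0.002]
wrist_force: [-8.1, 25.1, 17.3]
opening: 33.3
```

Run:
```python
from h import *
c=snap('wrist','w5.png');s=monitor.state();print(s['tool_pos'],s['ee_rot'],s['wrist_force'])
```

```text
[ 518.32852966 -138.58785124   84.6842571 ] [-4.41198999e-04 -7.91348049e-02  9.96862456e-01  1.65264075e-03] [-7.48742286 25.32720284 17.68348955]
```

View pics/w5.png

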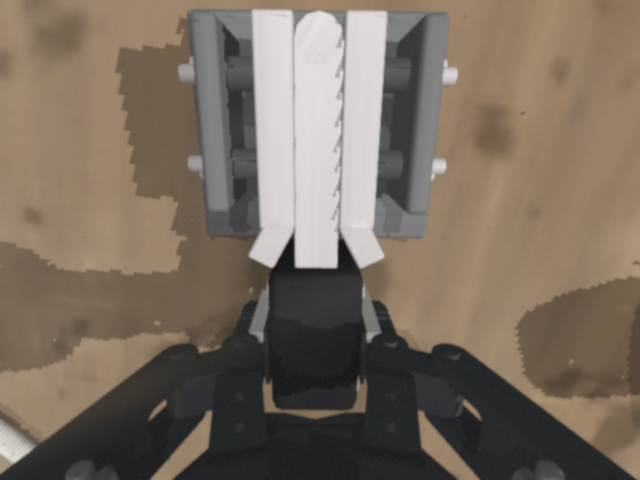

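The handle front is now at the flare tips (v≈265), the blade is gripped along its full length, and the nose is at the far end. A 25 N push reaction confirms the stop. I'll ease the load, release, and raise.

Call:
send_rows --pt "0 0.2 -0.1" --pt "0 0.4 -0.15" --pt "0 0.4 -0.15" --pt "0 0.4 -0.15" --pt "0 0.4 -0.15" --pt "0 0.4 -0.15" --pt "0 0.4 -2" --pt "0 0.4 -6" --pt "0 0.4 -11" --pt "0 2 -16" --pt "0 4 -20" --pt "0 4 -20" --yaw '[0, 0, 0, 0, 0, 0, 0, 0, 0, 0, 0, 0]' --gripper '[2.5, 2.5, 3.5, 5, 6, 6, 6, 6, 6, 6, 6, 6]'

```text
time: 9.98
tool_pos: [514.1, -101.6, 286.4]
ee_rot: [0.004, -0.08, 0.997, -0.0]
wrist_force: [0.8, -0.2, -0.3]
opening: 60.2
```

Run:
```python
from h import *
s=monitor.state();print(s['tool_pos'],s['wrist_force'],s['opening'])
w=snap('wrist','w6.png');d=snap('side','d2.png')
im=np.hstack([w['frame'][60:380,160:480],cv2.resize(d['frame'][270:430,330:490],(320,320),interpolation=cv2.INTER_CUBIC)])
cv2.imwrite('pics/f1.png',im[:,:,::-1])
```

```text
[ 514.06981666 -101.61415243  286.35545622] [ 0.8026609  -0.24929541 -0.3235896 ] 60.15828819861822
```

View pics/f1.png

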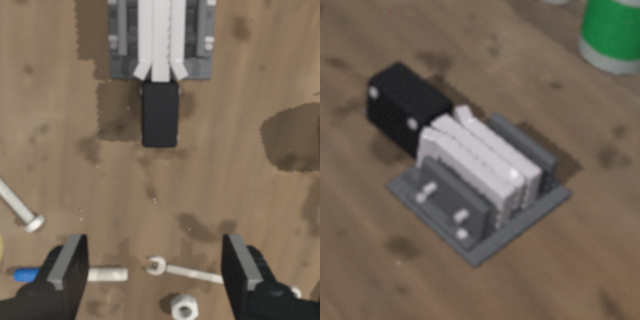

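Run:
```python
from h import *
np.set_printoptions(precision=1,suppress=True)
c=np.load('pics/w6.png.npz');d=np.load('pics/d2.png.npz');g=np.array([529.5,-213.5]);a=-1.418;U=np.array([np.cos(a),np.sin(a)]);N=np.array([-U[1],U[0]])
rear=[(302,207),(337,207)]
for z in(45,50,55):
  q=ray(c,rear,z)[:,:2];p=ray(d,[(330+(368-320)/2,270+85/2),(330+(402-320)/2,270+63/2)],z)[:,:2]
  print(z,[((x-g)@U,(x-g)@N) for x in q],'side',[((x-g)@U,(x-g)@N) for x in p])
f=c['frame'];m=f.max(2)<55
C=[]
for v in range(160,204,6):
  x=np.where(m[v,290:350])[0]+290;C.append(((x.min()+x.max())/2,v))
q=ray(c,C,45)[:,:2];k=np.polyfit(q[:,1],q[:,0],1);print('handle dir',np.arctan2(-1,-k[0]),((q-g)@N))
```

```text
45 [(np.float64(-104.75624425628811), np.float64(16.201666066984313)), (np.float64(-104.45880924751857), np.float64(-16.245345511178087))] side [(np.float64(-97.49986057955194), np.float64(-22.010528149136476)), (np.float64(-99.31633040596662), np.float64(14.206928621708311))]
50 [(np.float64(-103.62542369657524), np.float64(15.971774798644983)), (np.float64(-103.33274625941394), np.float64(-15.956236068424655))] side [(np.float64(-93.86447343304582), np.float64(-25.688731596078153)), (np.float64(-95.66383237271309), np.float64(10.187561896371482))]
55 [(np.float64(-102.4946031368624), np.float64(15.741883530305655)), (np.float64(-102.20668327130927), np.float64(-15.667126625671166))] side [(np.float64(-90.22908628653975), np.float64(-29.366935043019822)), (np.float64(-92.01133433945962), np.float64(6.168195171034552))]
handle dir -1.4071995110077937 [0.9 0.8 1.2 0.7 0.7 1.1 0.5 0.5]
```

```bash
python3 -c "
from bench import r,monitor
r.finish_job();print(monitor.state()['time'])"
```

```text
the job is handed in; nothing more can be done
the job is handed in; nothing more can be done
```

The middle gauge is home in the guide and standing on the bench, and the job is handed in. No verdict was reported. I picked it by its blade, which measured about 15.3 mm thick in the wrist view. I slid it in nose first, about 2 mm above the bench, until the handle met the guide with a 25 N push reaction. I then eased the load, released it and raised the arm clear.

**Last checks:**
- **Position:** the gauge origin is at about x = -70 to -75 mm in the guide frame, with the handle within about 1 mm of the centre line.
- **Direction:** the handle is within about 0.01 rad of the guide axis.
- **Height:** the rear-edge reading from the two cameras fits a handle top near 45 mm, so it should be flat on the bench.
- **Robot:** the gripper was clear of everything, with wrist force near zero. The clock read about 10 s at release.

**Disagreements and gaps:**
- The two views differ by 5–7 mm on the handle's rear edge (-98 from the side, -105 from the wrist). Both are within tolerance.
- While seating the gauge, the arm stopped about 2 mm above the height it had at the grasp, with 17 N upward on the wrist. It probably touched the bench early.
- I did not measure the drag force part-way in. The wrist reading there was under 1 N, so the only evidence is the picture, with the nose in the gap and both shoes against the blade.
- I never touched the other two gauges, but took no final picture of them.

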